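# Tip used vials through the spring flap of the collection box

## Task

Two used glass vials lie in one of the two metal hand scoops. Pick that scoop up by its upright black handle, press the spring flap in the top of the collection box down with the scoop's lip, and tip both vials into the box while the lip holds the flap open. Then take the scoop out so that the flap springs shut, and stand the empty scoop upright on the table again; leave the scoop with the white stir bars where it is, and keep the gripper itself off the box and its flap.

Things in the scene. Friction and masses are not known exactly. Their poses are not given: they have to be found in the camera images.
- scoop: Metal scoop with the vials, 120 x 70 mm, 0.15 kg. Origin: centre of underside; x to the open lip (towards the robot), z up. Walls 32 mm high; lip at x +65, its edge 10 mm above the underside (last 42 mm of floor ramp up 9 deg). Black post handle 22 x 22 mm at x -41, y 0, top at 105 mm: grip its top 45 mm from above. Smooth: vials slide at 25-35 deg lip-down tilt, run out well at 48 deg.
- vial_a: Glass vial with black screw cap, 23 mm diameter, 52 mm long, 22 g, lying in the scoop along its x. Origin: centre of the vial's bottom end; its z axis runs to the cap.
- vial_b: The other vial in the same scoop, same size and axes as vial_a.
- collection_box: Fixed white box with clear front, 165 (x) x 150 (y) x 140 mm high. Origin: centre of underside; x from its rear to its clear front, which faces the robot; z up. In its top a mouth, x -65 to +65 mm, y -57 to +57 mm, shut by a flush bare metal flap hinged along the mouth's rear edge (x -65, far from the robot); its front edge swings down, like a chute sloping to the robot.
- flap (a joint): Angle of the box's flap: 0 shut, grows as it swings down, at most 1.0 rad; a spring shuts it. 3 to 5 N open it; the vials' weight does not. A scoop tilted 48 deg lip-down, its x along the box's x, with its lip 65 mm in front of the hinge and 50 mm below the box top holds it about 40 deg open and just clears the mouth's rear edge (tilt and lower together).
- stir_bar_scoop: A second scoop of the same shape, with the same origin and axes, holding two small white stir bars (9 x 32 mm). Not to be touched.
Mind the look-alikes: they are no part of the job. Leave any blue look-alike of the scoop alone.

How it is judged:
By the outcome, as a careful person would: the job done as asked, in the order asked, and still so for the second after the job is handed in, with the robot touching nothing.
It also fails if it takes over 64 s, if anything falls off the work surface, if the arm or the gripper's body presses on something with over 40 N, if the wrist force passes 120 N, or if a joint passes its speed limit or range.

## Robot

A 6-joint arm with a two-finger parallel gripper is mounted at the origin on a cart in front of the work surface, level with it; the furniture and walls round the work are solid. World frame = base frame: x ahead of the robot, y to its left, z up, the work surface at z = 0. Lengths are in mm, angles in rad, forces in N, time in s.
With the tool pointing down it reaches from about 250 to 800 mm from the base axis. Payload 3.9 kg.
Tool frame: the origin (TCP) lies at the very end of the fingers, on their centre line; the grasp point (between the pads) lies 19 mm behind it (robot.hold_point_z is the distance from the TCP to the grasp point, in mm); z points along the fingers, y is the line along which they close (so a half turn about z gives the same grasp; the last joint's range is limited). The gripper opens to 85 mm and grips with 20 to 120 N. Pads are 22 mm wide; open, the fingers measure 114 mm over their backs; the gripper's body (76 mm by 85 mm) begins 54 mm behind the grasp point. The pads swing forward as they close: fully open they stand 13 mm farther back than shut.
Start: joints at [-1.247, 0.26, -0.138, 1.173, 0, 1.571], TCP at [167.035, -497.709, 231.304] pointing down, gripper open.
Joint ranges: [-2.78, 2.78], [-0.83, 1.72], [-1.28, 1.37], [-1.9, 2.12], [-1.57, 1.48], [-3.14, 3.14]. Speed limits (rad/s): [2.57, 2.57, 3.14, 3.14, 3.14, 3.14].

## Interface

Orientations are given as a rotation vector (axis times angle).
In Python, from cell import robot, command_gripper, kinematics, eyes, job_done, sensors gives the robot as it stands. The module is installed in compiled form; this text tells all that it offers. Calls block until the motion is done:
- robot.movep(position, orientation): joint-space move of the TCP to a pose.
- robot.move_linear(position, ori=None, v=150, threshold=None): straight line of the TCP; ori=None keeps the orientation; v is the mean speed in mm/s. With threshold (N) it stops when the force on the tool has changed by that much, and returns True; else False.
- robot.move_j(angles): joint-space move.
- command_gripper(opening, grasp_force=None): finger opening in mm; grasp_force is the grip in N (None keeps the last); returns when the fingers have stopped.
- robot.hold(seconds).
- kinematics.solve_ik(position, orientation): joint angles nearest the present ones, or None.
- eyes.snapshot(name): name is "scene" or "top"; returns the picture (400x640x3 uint8, red, green, blue); there is no depth.
- eyes.camera_model(name): a dict with "mtx" (3x3 intrinsics, pixels), "distortion" ([k1, k2, p1, p2, k3] as OpenCV has them; the pictures are not rectified), "rvec" (rotation vector, rad) and "tvec" (3), from world to camera coordinates, as OpenCV has them. Camera axes: x right, y down, z forward; pixel columns grow to the right and rows downward; lengths in mm; the calibration is good to about 2 mm. A picture is of the moment at which its call begins. camera_model takes no time and is no camera call.
A pose or a line that the arm cannot do raises robot.IKError and nothing moves.
- job_done(): hands the job in; it is judged then, once.
Readings, each from a call of its own:
- sensors.read_clock(): time.
- sensors.read_q(): joint angles.
- sensors.read_dq(): joint speeds.
- sensors.read_joint_efforts(): joint torques, N m.
- sensors.read_tool_pos(): TCP position.
- sensors.read_ee_rot(): TCP orientation.
- sensors.read_force(): force on the tool from outside, world axes, zero at the start.
- sensors.read_wrist_torque(): the same for the moment, N m.
- sensors.read_finger_gap(): finger opening in mm.
- sensors.read_grasp_force(): force on a finger pad.
Only numpy, scipy, OpenCV 4.12 (cv2) and the standard library are available. Lean on these libraries where they do the work, as an engineer would, in place of code of your own. Each camera call takes 0.05 s, during which the arm holds its last target. There are 200 camera calls.

## Working session

There is one attempt and no reset: what is moved stays moved. The work goes in short steps, each a Python script; the robot and the scene stay as the last script left them, time stands still between calls to the robot, and variables do not carry over. Pictures are saved under pics/ and viewed, at most 10 in all, crops included, and the job is handed in when it is done.

```bash
mkdir -p pics && python3 - <<'E'
from cell import *
import cv2
for n in("scene","top"):
    im=eyes.snapshot(n); cv2.imwrite(f"pics/{n}0.png",im[:,:,::-1])
    m=eyes.camera_model(n); print(n,{k:__import__('numpy').round(v,3).tolist() for k,v in m.items()})
print(sensors.read_clock(),sensors.read_ee_rot(),robot.hold_point_z)
E
```

```text
scene {'mtx': [[378.077, 0.0, 317.772], [0.0, 378.077, 202.237], [0.0, 0.0, 1.0]], 'distortion': [-0.013, 0.0, 0.0, 0.0, 0.0], 'rvec': [0.659, 2.731, -1.017], 'tvec': [434.948, -254.119, 1322.631]}
top {'mtx': [[501.41, 0.0, 323.922], [0.0, 501.41, 203.86], [0.0, 0.0, 1.0]], 'distortion': [-0.044, 0.0, 0.0, 0.0, 0.0], 'rvec': [2.15, -2.168, 0.138], 'tvec': [216.398, 592.412, 1082.387]}
0.1 [-3.09874477e+00 -5.06154147e-01  4.35865891e-04] 18.700000000000003
```

View pics/scene0.png

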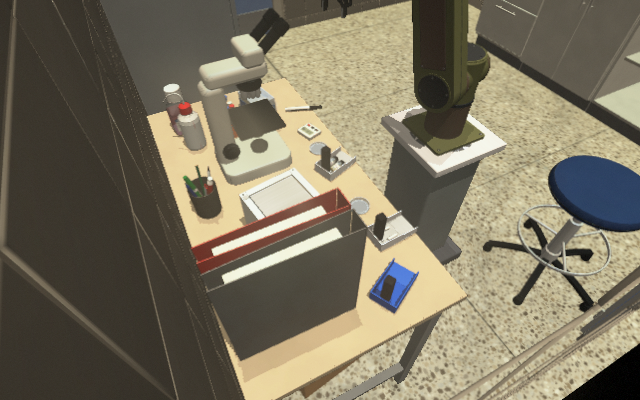

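View pics/top0.png

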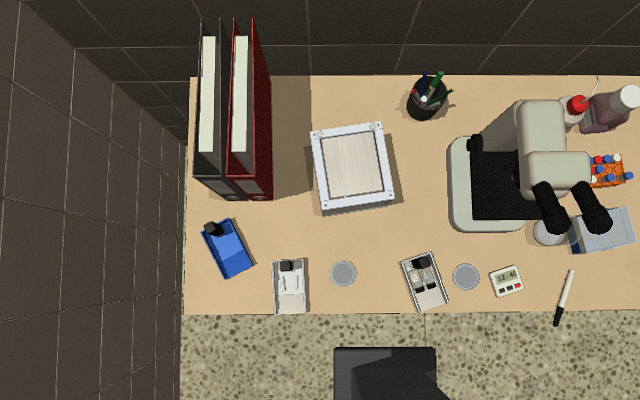

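The scene view shows the white-flap box, the microscope and the binders. The top view shows the vial scoop at about (424,281), the stir-bar scoop at (290,287), the blue decoy at (228,248) and the box at (353,167). I'll zoom in on the vial scoop and the box.

```bash
cat > h.py <<'E'
from cell import *
import numpy as np, cv2
from scipy.spatial.transform import Rotation as R
def cam(n):
    m={k:np.array(v,float) for k,v in eyes.camera_model(n).items()}; return m
def unproj(n,uv,z):
    m=cam(n); uv=np.array(uv,float).reshape(-1,1,2)
    p=cv2.undistortPoints(uv,m['mtx'],m['distortion']).reshape(-1,2)
    Rm=cv2.Rodrigues(m['rvec'])[0]; c=-Rm.T@m['tvec'].ravel()
    d=np.c_[p,np.ones(len(p))]@Rm
    return c+d*((np.asarray(z)-c[2])/d[:,2])[:,None]
def proj(n,P):
    m=cam(n); return cv2.projectPoints(np.array(P,float).reshape(-1,3),m['rvec'],m['tvec'],m['mtx'],m['distortion'])[0].reshape(-1,2)
E
python3 - <<'E'
from h import *
im=cv2.imread("pics/top0.png")
a=cv2.resize(im[240:325,385:465],None,fx=7,fy=7,interpolation=cv2.INTER_CUBIC)[:595]
b=cv2.resize(im[110:225,300:405],None,fx=5,fy=5,interpolation=cv2.INTER_CUBIC)
cv2.imwrite("pics/a.png",a);cv2.imwrite("pics/b.png",b)
print(unproj("top",[[424,281],[290,287],[424,315]],[0,0,0]).round(), unproj("top",[[353,167]],[140]).round(), proj("top",[[0,0,0],[167,-497,231]]).round())
m=cam("top");print(-cv2.Rodrigues(m['rvec'])[0].T@m['tvec'].ravel())
E
```

```text
[[421. -14.   0.]
 [410. 290.   0.]
 [345. -12.   0.]] [[657. 152. 140.]] [[423. 474.]
 [717. 421.]]
[ 455.51281886  215.50598655 1146.91248913]
```

View pics/a.png

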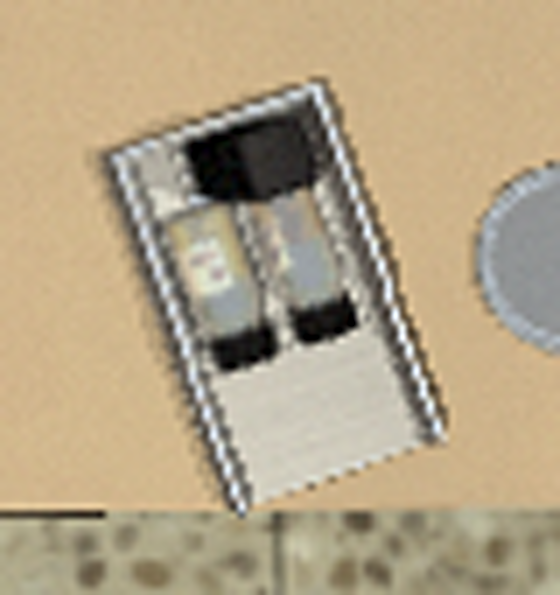

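View pics/b.png

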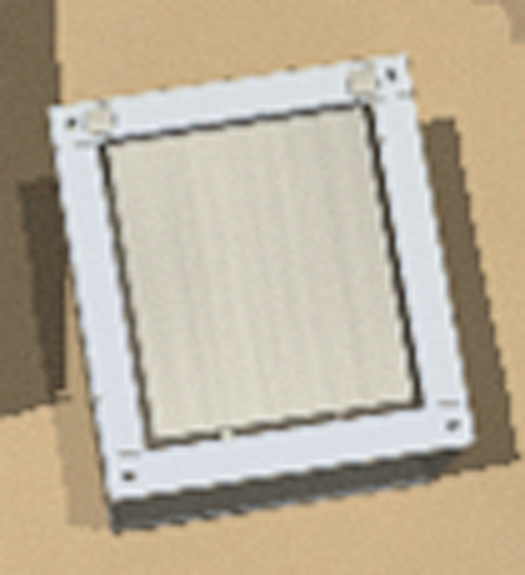

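```bash
python3 - <<'E'
from h import *
def px(p,o,s): return np.array(o)+(np.array(p)+.5)/s-.5
def fit(W,L):
    W=W[:,:2];wc=W.mean(0);lc=L.mean(0);H=(L-lc).T@(W-wc);a=np.arctan2(H[0,1]-H[1,0],H[0,0]+H[1,1])
    c,s=np.cos(a),np.sin(a);M=np.array([[c,-s],[s,c]]);t=wc-M@lc;return t,a,np.abs(W-(L@M.T+t)).max()
box=unproj("top",px([(52,108),(407,57),(470,440),(113,498),(103,143),(370,107),(418,405),(150,443)],(300,110),5),[140]*8)
# box x axis faces robot => points to -x world; image up=+x; left=+y. box y = z x x: x=-X => y=-Y (right)
L=np.array([(-82.5,-75),(-82.5,75),(82.5,75),(82.5,-75),(-65,-57),(-65,57),(65,57),(65,-57)],float)
print("box",fit(box,L))
sc=unproj("top",px([(112,152),(318,82),(437,435),(240,510)],(385,240),7),[32,32,15,15])
print(sc.round(1),np.linalg.norm(sc-np.roll(sc,1,0),axis=1))
L=np.array([(-60,-35),(-60,35),(62,35),(62,-35)],float);print("scoop",fit(sc,L))
# handle top face corner crops
h=unproj("top",px([(275,155)],(385,240),7),[105]);print("handle",h)
E
```

```text
box (array([662.36754259, 154.35730711]), np.float64(-3.000843166276861), np.float64(2.7286622935840796))
[[465.3  42.9  32. ]
 [486.7 -23.3  32. ]
 [374.6 -61.4  15. ]
 [351.8   2.3  15. ]] [121.66467412  69.49882406 119.64353096  67.66271385]
scoop (array([420.54264666,  -9.54613232]), np.float64(-2.807822983743296), np.float64(2.0049788464626204))
handle [[463.26475859   5.85521309 105.        ]]
```

The scoop fit gives a handle at about (463, 5) and yaw -2.81. The box is at (662, 154) with yaw -3.0. Next I'll check the whole path with IK for each grasp orientation.

```bash
cat >> h.py <<'E'
BOX=np.array([662.4,154.4]); BYAW=-3.0008
SYAW=-2.812; HAND=np.array([462.8,5.4])
SC=HAND+41*np.array([np.cos(SYAW),np.sin(SYAW)])
ZG=65.   # TCP height in the scoop frame
def tool(pos,Rs,k,zg=ZG):
    """TCP pose for scoop origin pos, rotation Rs; k quarter turns of grasp"""
    Rt=Rs*R.from_euler('x',np.pi)*R.from_euler('z',k*np.pi/2)
    return np.array(pos)+Rs.apply([-41,0,zg]), Rt.as_rotvec()
def dump(deg,lx,depth,k,ly=0):
    """lip at box x lx, depth below top, tilt deg lip down"""
    B=R.from_euler('z',BYAW); Rs=B*R.from_euler('y',np.radians(deg))
    lip=np.r_[BOX,140]+B.apply([lx,ly,-depth])
    return tool(lip-Rs.apply([65,0,10]),Rs,k)
def level(xy,z,yaw,k): return tool([*xy,z],R.from_euler('z',yaw),k)
PATH=[(0,-60),(15,-20),(22,6),(28,15),(34,24),(41,35),(48,50)]
E
python3 - <<'E'
from h import *
for k in (0,1,2,3):
    print(k)
    for n,p in [("g",level(SC,0,SYAW,k)),("up",level(SC,200,SYAW,k))]+[(a,dump(a[0],0,a[1],k)) for a in PATH]:
        q=kinematics.solve_ik(*p); print(n,p[0].round(),None if q is None else np.round(q,2))
E
```

```text
0
g [463.   5.  65.] [ 0.01  0.3  -0.57  0.71  0.   -0.32]
up [463.   5. 265.] [ 0.01  0.14 -0.21  1.23  0.   -0.32]
(0, -60) [767. 169. 255.] [0.22 0.79 0.84 1.62 0.   0.08]
(15, -20) [750. 167. 241.] [ 0.23  0.49  0.2   1.02 -0.02  0.08]
(22, 6) [739. 165. 225.] [ 0.23  0.39 -0.04  0.75 -0.04  0.09]
(28, 15) [730. 164. 223.] [ 0.24  0.32 -0.21  0.55 -0.05  0.09]
(34, 24) [719. 162. 221.] [ 0.25  0.26 -0.38  0.35 -0.06  0.09]
(41, 35) [706. 161. 216.] [ 0.26  0.21 -0.56  0.09 -0.08  0.09]
(48, 50) [692. 159. 206.] [ 0.27  0.19 -0.75 -0.2  -0.09  0.09]
1
g [463.   5.  65.] [ 0.01  0.3  -0.57  0.71  0.    1.25]
up [463.   5. 265.] [ 0.01  0.14 -0.21  1.23  0.    1.25]
(0, -60) [767. 169. 255.] [0.22 0.79 0.84 1.62 0.   1.65]
(15, -20) [750. 167. 241.] [ 0.23  0.49  0.2   1.02 -0.02  1.66]
(22, 6) [739. 165. 225.] [ 0.23  0.39 -0.04  0.75 -0.04  1.66]
(28, 15) [730. 164. 223.] [ 0.24  0.32 -0.21  0.55 -0.05  1.66]
(34, 24) [719. 162. 221.] [ 0.25  0.26 -0.38  0.35 -0.06  1.66]
(41, 35) [706. 161. 216.] [ 0.26  0.21 -0.56  0.09 -0.08  1.66]
(48, 50) [692. 159. 206.] [ 0.27  0.19 -0.75 -
[... 447 characters left out ...]
 -3.05]
(41, 35) [706. 161. 216.] [ 0.26  0.21 -0.56  0.09 -0.08 -3.05]
(48, 50) [692. 159. 206.] [ 0.27  0.19 -0.75 -0.2  -0.09 -3.06]
3
g [463.   5.  65.] [ 0.01  0.3  -0.57  0.71  0.   -1.89]
up [463.   5. 265.] [ 0.01  0.14 -0.21  1.23  0.   -1.89]
(0, -60) [767. 169. 255.] [ 0.22  0.79  0.84  1.62  0.   -1.49]
(15, -20) [750. 167. 241.] [ 0.23  0.49  0.2   1.02 -0.02 -1.49]
(22, 6) [739. 165. 225.] [ 0.23  0.39 -0.04  0.75 -0.04 -1.48]
(28, 15) [730. 164. 223.] [ 0.24  0.32 -0.21  0.55 -0.05 -1.48]
(34, 24) [719. 162. 221.] [ 0.25  0.26 -0.38  0.35 -0.06 -1.48]
(41, 35) [706. 161. 216.] [ 0.26  0.21 -0.56  0.09 -0.08 -1.48]
(48, 50) [692. 159. 206.] [ 0.27  0.19 -0.75 -0.2  -0.09 -1.49]
```

```bash
python3 - <<'E'
from h import *
K=1
p0=sensors.read_tool_pos(); rot=sensors.read_ee_rot()
d=p0[:2]/np.linalg.norm(p0[:2])
robot.movep([*(d*330),260],rot)
pre,o=level(SC,130,SYAW,K)
robot.movep([330,0,260],o)
robot.movep(pre,o)
t,_=level(SC,0,SYAW,K)
print(sensors.read_clock())
hit=robot.move_linear(t,v=120,threshold=8); print("hit",hit,sensors.read_tool_pos())
if not hit:
    command_gripper(0,100)
    print(sensors.read_finger_gap(),sensors.read_grasp_force(),sensors.read_force(),sensors.read_clock())
E
```

```text
2.9833
hit False [463.44291816   5.41988971  65.73817225]
20.947367173373248 98.01201581954956 [-1.46975271 -0.893427    3.84462567] 4.825
```

```bash
python3 - <<'E'
from h import *
K=1
p,o=level(SC,190,SYAW,K)
robot.move_linear(p,o,v=100); robot.hold(.3)
print(sensors.read_finger_gap(),sensors.read_force(),sensors.read_tool_pos(),p,sensors.read_clock())
t=eyes.snapshot("top")[:,:,::-1];s=eyes.snapshot("scene")[:,:,::-1]
a=cv2.resize(t[200:350,340:490],None,fx=2.6,fy=2.6);b=cv2.resize(s[80:230,270:420],None,fx=2.6,fy=2.6)
cv2.imwrite("pics/lift.png",np.hstack([a,b]))
# predicted corners of rim in top crop
Rs=R.from_euler('z',SYAW);P=np.array([*SC,190])+Rs.apply([[-55,-35,32],[-55,35,32],[65,35,32],[65,-35,32]])
print(((proj("top",P)-[340,200])*2.6).round(),((proj("scene",P)-[270,80])*2.6).round())
E
```

```text
21.12442115078214 [-0.54019211  0.26280746 -2.08067195] [462.71979914   5.3815557  254.8587246 ] [462.8   5.4 255. ] 7.175
[[199. 157.]
 [291. 124.]
 [352. 286.]
 [259. 320.]] [[162. 113.]
 [113.  84.]
 [189.  36.]
 [238.  62.]]
```

View pics/lift.png

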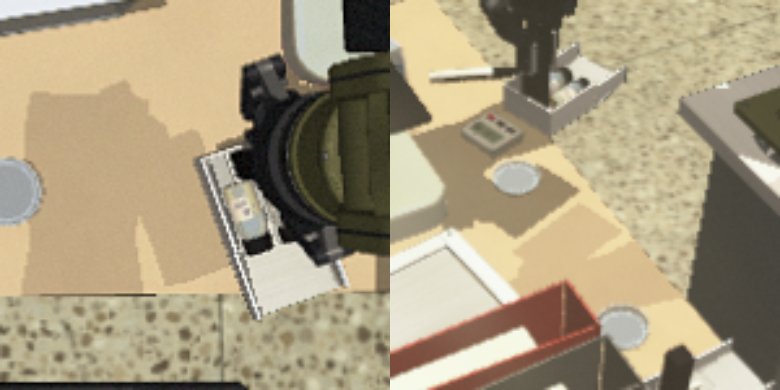

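The rim corners match the prediction with no sag, and both vials are still in the scoop. Before going over the box I'll check how close the wall behind it is.

```bash
python3 - <<'E'
from h import *
print(unproj("top",[[300,76],[350,76],[420,75],[200,76]],[0]*4).round())
print(unproj("top",[[300,47],[420,45]],[100]*2).round(),unproj("top",[[268,75],[268,75]],[250,320]).round(), unproj("scene",[[146,115],[240,390]],[0,0]).round())
for a in [(5,0,-50),(12,0,-20)]+[(x,0,d) for x,d in PATH[2:]]:
    B=R.from_euler('z',BYAW);Rs=B*R.from_euler('y',np.radians(a[0]));O=np.r_[BOX,140]+B.apply([a[1],0,-a[2]])-Rs.apply([65,0,10])
    print(a,(O+Rs.apply([[-55,-35,0],[-55,-35,32],[-55,35,32]])).round().tolist())
E
```

```text
[[907. 266.   0.]
 [906. 146.   0.]
 [908. -21.   0.]
 [910. 505.   0.]]
[[934. 261. 100.]
 [938.  -3. 100.]] [[811. 315. 250.]
 [783. 307. 320.]] [[ 910. -574.    0.]
 [ 912.  481.    0.]]
(5, 0, -50) [[777.0, 206.0, 190.0], [774.0, 206.0, 222.0], [784.0, 136.0, 222.0]]
(12, 0, -20) [[776.0, 206.0, 175.0], [769.0, 205.0, 206.0], [779.0, 136.0, 206.0]]
(22, 0, 6) [[771.0, 205.0, 170.0], [759.0, 204.0, 199.0], [769.0, 134.0, 199.0]]
(28, 0, 15) [[767.0, 205.0, 173.0], [752.0, 202.0, 201.0], [762.0, 133.0, 201.0]]
(34, 0, 24) [[762.0, 204.0, 175.0], [744.0, 201.0, 201.0], [754.0, 132.0, 201.0]]
(41, 0, 35) [[754.0, 203.0, 176.0], [733.0, 200.0, 200.0], [743.0, 130.0, 200.0]]
(48, 0, 50) [[744.0, 201.0, 172.0], [721.0, 198.0, 194.0], [731.0, 129.0, 194.0]]
```

```bash
python3 - <<'E'
from h import *
K=1
p,o=dump(5,3,-60,K)
robot.move_linear(p,o,v=130)
for a,d in [(12,-15)]+PATH[2:]:
    p,o=dump(a,3,d,K); hit=robot.move_linear(p,o,v=50,threshold=30)
    print(a,d,hit,sensors.read_force().round(1),sensors.read_tool_pos().round(1)-p.round(1),sensors.read_clock())
    if hit: break
robot.hold(1.0)
t=eyes.snapshot("top")[:,:,::-1];s=eyes.snapshot("scene")[:,:,::-1]
a=cv2.resize(t[100:230,290:420],None,fx=3,fy=3);b=cv2.resize(s[130:260,210:340],None,fx=3,fy=3)
cv2.imwrite("pics/dump.png",np.hstack([a,b]));print(sensors.read_force().round(1),sensors.read_finger_gap())
E
```

```text
12 -15 False [-0.5 -0.1 -2.2] [0.2 0.  0.7] 10.8583
22 6 False [-1.2 -0.2  0.3] [0.1 0.  1. ] 11.325
28 15 False [-1.1 -0.3  0.1] [0.4 0.1 0.2] 11.675
34 24 False [-0.9  1.  -0.9] [ 0.5  0.1 -0.1] 12.0417
41 35 False [-2.4 -0.2  1. ] [0.9 0.3 0.2] 12.475
48 50 False [-2.6  0.4 -0. ] [1.1 0.4 0.5] 12.975
[-1.7 -0.5  1.4] 21.086514720351254
```

View pics/dump.png

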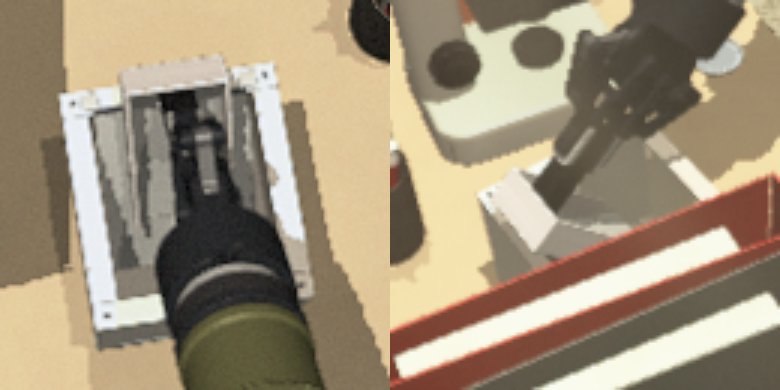

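The lip is holding the flap open inside the mouth and no vial is visible in the scoop. I'll reverse out and check the weight and the pictures.

```bash
python3 - <<'E'
from h import *
K=1
robot.hold(.7)
for a,d in PATH[:1:-1][1:]+[(12,-15),(5,-60)]:
    p,o=dump(a,3,d,K); robot.move_linear(p,o,v=70)
robot.hold(.3); print(sensors.read_force().round(2))
p,o=level(SC+[12,0],190,SYAW,K); robot.move_linear(p,o,v=150)
robot.hold(.5); print(sensors.read_force().round(2),sensors.read_finger_gap(),sensors.read_clock())
t=eyes.snapshot("top")[:,:,::-1];s=eyes.snapshot("scene")[:,:,::-1]
a=cv2.resize(t[100:330,290:480],None,fx=2,fy=2);b=cv2.resize(s[80:240,230:390],None,fx=2.5,fy=2.5);b=cv2.copyMakeBorder(b,0,60,0,0,0)
cv2.imwrite("pics/out.png",np.hstack([a,b]))
E
```

```text
[ 0.12 -0.28 -1.44]
[ 0.47  0.07 -1.49] 20.773980407800615 20.3667
```

View pics/out.png

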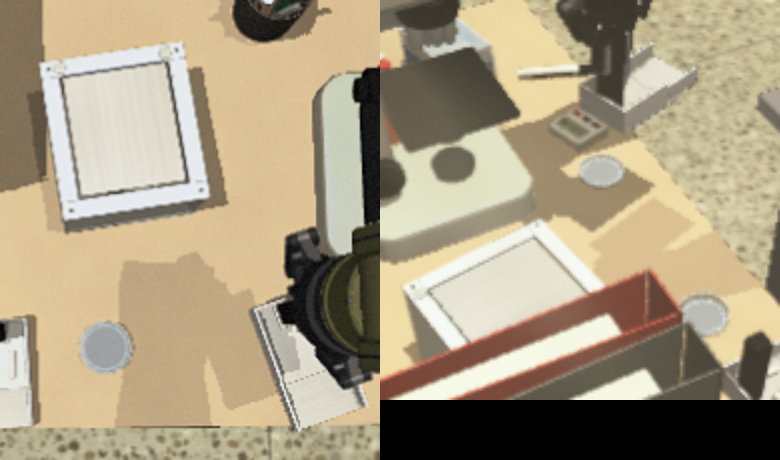

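The flap is shut and the scoop is empty, with the held weight down by about 0.6 N. Now I'll stand the scoop on the table and let go.

```bash
python3 - <<'E'
from h import *
K=1
S=SC+[12,0]
p,o=level(S,12,SYAW,K); robot.move_linear(p,o,v=150)
p,_=level(S,-3,SYAW,K); hit=robot.move_linear(p,v=15,threshold=4)
print(hit,sensors.read_tool_pos().round(1),sensors.read_force().round(1))
command_gripper(60); robot.hold(.2)
p,_=level(S,130,SYAW,K); robot.move_linear(p,v=80)
robot.movep([330,0,280],o); robot.hold(.5)
print(sensors.read_force().round(1),sensors.read_clock())
q=sensors.read_q(); q[0]=-0.9; robot.move_j(q)
t=eyes.snapshot("top")[:,:,::-1]; s=eyes.snapshot("scene")[:,:,::-1]
cv2.imwrite("pics/end.png",np.hstack([cv2.resize(t[100:330,200:480],None,fx=1.5,fy=1.5),cv2.resize(s[100:330,300:450],None,fx=1.5,fy=1.5)]))
E
```

```text
True [474.6   5.4  65.3] [-1.  -0.5  3.9]
[ 0.  -0.8  0.3] 26.2
```

View pics/end.png

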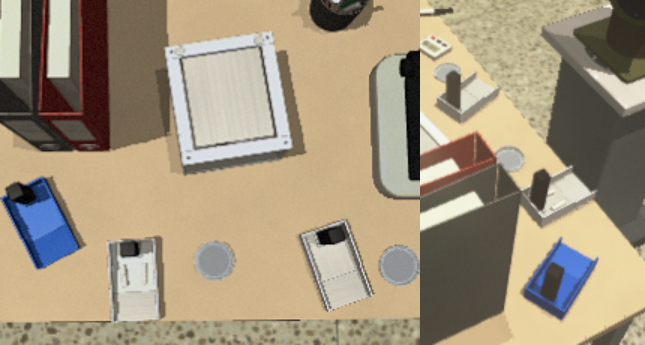

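The empty scoop stands upright at about (337,265), the flap is shut, and the stir-bar scoop and the blue scoop look unmoved.

```bash
python3 -c "
from cell import *
print(job_done())"
```

```text
the job is handed in; nothing more can be done
None
```

The job is handed in: both vials are out of the scoop and, as far as I can tell, in the box (its inside was out of view); the flap is shut, the empty scoop stands upright on the table, and the stir-bar scoop was left alone.

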